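# Set up the adjustable tin rack: dowels in, leg out to the clip, cam shut and held

### The arm

A 7-joint arm with a two-finger parallel gripper is mounted at the origin on the work surface. World frame = base frame: x ahead of the robot, y to its left, z up, the work surface at z = 0. Lengths are in m, angles in degrees, forces in N, time in s.
With the tool pointing down it reaches from about 0.425 to 0.875 m from the base axis. Payload 4.7 kg.
Tool frame: the origin (TCP) lies at the very end of the fingers, on their centre line; the grasp point (between the pads) lies 19 mm behind it; z points along the fingers, y is the line along which they close (so a half turn about z gives the same grasp; the last joint's range is limited). The gripper opens to 87 mm and grips with 3 to 60 N. Pads are 19 mm wide; open, the fingers measure 117 mm over their backs; the gripper's body (75 mm by 190 mm) begins 51 mm behind the grasp point.
Start: joints at [0.808, 18.392, -4.016, 83.108, 1.295, 78.541, -3.26], TCP at [0.65, -0, 0.223] pointing down, gripper open.
Joint ranges: [-163.93, 163.93], [-17.29, 119.83], [-79.2, 71.16], [3.27, 140.29], [-89.18, 269.18], [5.43, 117.66], [-154.24, 154.24]. Speed limits (degrees/s): [147.25, 147.25, 180, 180, 180, 180, 180].

### API

Orientations are given as [roll, pitch, yaw] about the fixed x, y, z axes, in that order (R = Rz(yaw) Ry(pitch) Rx(roll)).
In Python, from cell import telemetry, cams, env gives the robot as it stands.
- The arm moves only by the tool arm_command, never from a script. Its argument "series" is text: rows parted by semicolons, each of 5 numbers parted by spaces: the shift along the tool's x, y, z in mm, then the turn about the tool's z in rad, then the closure in counts, from 0 (fully open) to 255 (shut). A call has 1 to 20 rows; each row shifts and turns the commanded pose from where the row before left it, along the tool's axes as they then stand; what a row does not reach is not made up. A row lasts 1/12 s, in which the tool goes at most 41.7 mm and 7.16 degrees, less where a joint would pass 70% of its speed; a pose out of reach is approached as far as the arm can. A call is refused whole if a number of a shift passes 41.7 or a number of a turn 0.125, either way. A call with a gripper value outside its range is refused whole. The fingers move at their own pace and stop on an object; "squeeze" is the grip in N (left out, the last holds). Time passes only in rows, so rows that do not move let the fingers close. It gives the time, the measured TCP pose, the force, the opening and the grip force at its end, in the units of the state.
- telemetry.get_obs(): the state, without advancing time (a new reading comes with each control period).
- cams.read_camera(name): name is "scene" or "side" or "wrist"; returns the picture (400x640x3 uint8, blue, green, red); there is no depth.
- cams.calibration(name): a dict with "K" (3x3 intrinsics, pixels), "origin" and "rotation" of the camera in the world; the wrist camera has in their place "hand_eye" (4x4, takes a point from camera to tool coordinates, whose origin is the TCP and whose axes are the flange's). Camera axes: x right, y down, z forward; pixel columns grow to the right and rows downward; lengths in m; the calibration is good to about 2 mm. A picture is of the moment at which its call begins: read the wrist's pose just before it. calibration takes no time and is no camera call.
- env.sign_off(): hands the job in; it is judged then, once.
The state is a dict: "time_s": time; "qpos": joint angles; "joint_velocities": joint speeds; "effort": joint torques, N m; "tool_pos": TCP position; "tool_rot": TCP orientation; "force": force on the tool from outside, world axes, zero at the start; "wrist_torque": the same for the moment, N m; "grip_width": finger opening in m; "grasp_force": force on a finger pad.
Only numpy, scipy, OpenCV 4.12 (cv2) and the standard library are available. Lean on these libraries where they do the work, as an engineer would, in place of code of your own. Each camera call takes 0.05 s, during which the arm holds its last target. There are 200 camera calls.

### The job

Set up the tin rack: take the two wooden dowels from their stand and drop them end-down into the two sockets of the rack's wooden end block, one in each. Then slide the rack's sprung leg out until its pointer is level with the clip on the scale bar, hold it there with the cam lever still open for a moment, and pinch the cam lever fully closed against the leg without shutting it anywhere but at the clip; finish while still pinching the leg and lever, lined up with the clip. Do not shift the clip or knock the two tartlet moulds about.

Things in the scene. Friction and masses are not known exactly. Their poses are not given: they have to be found in the camera images.
- rack: tin rack, fixed to the shelf; origin under its centre, turned about z only. Base plate 130 (x) x 320 (y) x 10 mm; at its -y end a wooden end block (124 x 40, 55 high) with two dowel sockets; along its middle a channel (48 wide, walls 28 high) in which the leg slides along y; at x = +50 mm a steel scale bar, 22 high
- dowel_a_mid (a point): plain wooden dowel, 16 mm diameter, 150 long, 25 g, at first upright in one of the two holes of a fixed low brown wooden stand (126 x 44, 42 high; holes 21 wide, 30 deep, 80 apart, bottoms 12 above the shelf); this point is the dowel's centre, half-way up, z along the dowel
- dowel_b_mid (a point): the other dowel: a plain wooden dowel, 16 mm diameter, 150 long, 25 g, at first upright in one of the two holes of a fixed low brown wooden stand (126 x 44, 42 high; holes 21 wide, 30 deep, 80 apart, bottoms 12 above the shelf); this point is the dowel's centre, half-way up, z along the dowel
- socket_near (a point): centre of the mouth (top) of the near (rack -x) dowel socket in the rack's pale wooden end block: a round hole 21 mm wide, 40 mm deep, its mouth 55 mm above the shelf; the two sockets are 80 mm apart along the rack's x; a dowel standing in it has its centre 35 mm above this point
- socket_far (a point): centre of the mouth (top) of the far (rack +x) dowel socket in the rack's pale wooden end block: a round hole 21 mm wide, 40 mm deep, its mouth 55 mm above the shelf; the two sockets are 80 mm apart along the rack's x; a dowel standing in it has its centre 35 mm above this point
- leg (a joint): how far the leg is slid out along the rack's +y, m: 0 fully in (as it starts), 0.10 fully out. A spring draws it in with about 1.5 to 2.5 N; let go, it slides back in
- leg_pointer (a point): middle of the leg's upright steel plate, 60 mm above the shelf, axes as the rack's. The plate is 50 mm wide (x), 10 mm thick (y, 5 mm to each side of this point), from 28 to 95 mm above the shelf. A small dark pointer at its foot, at the same y as this point, reaches over the channel wall towards the scale bar
- cam (a joint): travel of the cam lever, m: 0 open, 0.010 fully closed. It rides on the leg, slides towards the leg's plate (rack -y) with about 4 N of friction and stays where it is left. Two fingers astride plate and lever, closing along the rack's y, shut it; as both fingers move in alike, the leg is pushed out meanwhile by half of what they close
- cam_mid (a point): centre of the cam lever, 60 mm above the shelf: a black upright paddle on the +y side of the leg's plate, 36 wide (x), 8 thick (y), from 30 to 88 mm above the shelf. Open, its centre is 31 mm (rack +y) from leg_pointer and plate and paddle measure 40 mm over their outer faces; closed, 21 and 30 mm. Beside both outer faces nothing stands higher than 30 mm
- clip_mark (a point): the length mark: top of the thin upright fin (3 mm thick in y) of the black clip on the scale bar, 40 mm above the shelf, axes as the rack's. The leg is at the mark when leg_pointer and this point have the same y in the rack's frame (leg_pointer is then 50 mm off along the rack's -x). The clip stays put unless pushed hard
- tartlet_a: aluminium tartlet mould, 70 across, 20 high, on the robot's side of the rack; origin under its centre; a bystander, loose
- tartlet_b: a second tartlet mould like it, beside it; a bystander, loose
Not all that is in view belongs to the job. Leave any red or yellow look-alike of the part that bears dowel_b_mid alone. What is shaped like the part that bears dowel_a_mid but black is not meant.

How it is judged (in metres and radians):
On the way, in this order (a step that is already met when the one before it is completed fails the run):
1. a dowel stands in each of the two sockets, down on the bottom (((horizontal distance between dowel_a_mid and socket_near below 0.018 m and height (world z) of dowel_a_mid below 0.097 m and angle between dowel_a_mid's own z axis and vertical below 0.2 rad) or (horizontal distance between dowel_b_mid and socket_near below 0.018 m and height (world z) of dowel_b_mid below 0.097 m and angle between dowel_b_mid's own z axis and vertical below 0.2 rad)) and ((horizontal distance between dowel_a_mid and socket_far below 0.018 m and height (world z) of dowel_a_mid below 0.097 m and angle between dowel_a_mid's own z axis and vertical below 0.2 rad) or (horizontal distance between dowel_b_mid and socket_far below 0.018 m and height (world z) of dowel_b_mid below 0.097 m and angle between dowel_b_mid's own z axis and vertical below 0.2 rad))), for 0.2 s.
2. the leg is held by the fingers within 10 mm of the clip with the cam lever still open (y of leg_pointer in the frame of clip_mark between -0.01 and 0.01 m and value of joint cam below 0.005 m and contact force between the fingers and leg above 0.3 N), for 0.1 s.
At the end, for the whole second after the job is handed in: Each socket has a dowel standing in it on the bottom; leg_pointer is within 5 mm of the clip mark along the rack's y; the cam lever is closed (beyond 8.5 of 10 mm); the fingers still pinch, with more than 2 N on the cam lever and 4 N on leg and lever together; the leg is at rest (all of step 1 and y of leg_pointer in the frame of clip_mark between -0.005 and 0.005 m and value of joint cam above 0.0085 m and contact force between the fingers and cam above 2 N and contact force between the fingers and leg above 4 N and velocity of joint leg between -0.01 and 0.01 m/s); the arm keeps its last pose, push and grip.
It fails at once if the cam lever shut (beyond 7 mm) while the leg is more than 10 mm off the clip (value of joint cam above 0.007 m and not (y of leg_pointer in the frame of clip_mark between -0.01 and 0.01 m)).
It fails at once if the clip shifted by more than 4 mm (distance of clip_mark from where it was at the start of the episode above 0.004 m).
It fails at once if a tartlet mould moved by more than 40 mm (distance of any of tartlet_a, tartlet_b from where it was at the start of the episode above 0.04 m).
It also fails if it takes over 62 s, if anything falls off the work surface, if the arm or the gripper's body presses on something with over 40 N, if the wrist force passes 120 N, or if a joint passes its speed limit or range.

## Working session

There is one attempt and no reset: what is moved stays moved. The work goes in short steps, Python scripts to look and compute and a tool call to move; the robot and the scene stay as the last step left them, time stands still between calls to the robot, and variables do not carry over. Pictures are saved under pics/ and viewed, at most 10 in all, crops included, and the job is handed in when it is done.

Besides the shell and the picture viewer there is one more tool, called after "Request:" as name(argument=value, ...) on one line, values as JSON. arm_command: Moves the arm, as the interface text tells. Its arguments: {"type":"object","properties":{"series":{"type":"string"},"squeeze":{"type":"number"}},"required":["series"]}

```bash
mkdir -p pics; ls
python3 - <<'E'
from cell import telemetry, cams, env
import cv2,json
o=telemetry.get_obs();print(o)
for n in("scene","side","wrist"):
    c=cams.calibration(n);print(n,{k:(v.tolist() if hasattr(v,'tolist') else v) for k,v in c.items()})
for n in("scene","side"):
    cv2.imwrite(f"pics/{n}0.png",cams.read_camera(n))
E
```

```text
pics
{'time_s': 0.0, 'qpos': array([ 0.80877192, 18.44076682, -4.0151683 , 83.17487184,  1.2952353 ,
       78.53894619, -3.26090182]), 'joint_velocities': array([-3.45662314e-05,  2.55881593e-02, -1.46798277e-02, -8.82200370e-02,
        5.45882010e-02,  1.78189886e-02, -3.12353457e-02]), 'effort': array([-2.58547143e-04, -4.91284704e+01, -4.03903294e-01, -3.12526345e+01,
       -6.40594075e-02,  4.37659642e-02,  1.61017233e-04]), 'tool_pos': array([ 6.49456815e-01, -6.61269871e-05,  2.21442360e-01]), 'tool_rot': array([-1.79890667e+02,  5.97963074e-03,  8.99997834e+01]), 'force': array([-0.36911807, -1.4823038 ,  0.71187137]), 'wrist_torque': array([ 0.04695732, -0.04319157, -0.01750468]), 'grasp_force': 0.0, 'grip_width': 0.08703440266216317}
scene {'K': [[438.25547584092544, 0.0, 322.2532738293165], [0.0, 438.25547584092544, 196.9117956831329], [0.0, 0.0, 1.0]], 'origin': [1.072739012509271, -0.15008509547983317, 0.8849567261884441], 'rotation': [-143.06829868676252, -0.7681763354839326, 73.21773216686323]}
side {'K': [[482.4046563547456, 0.0, 322.8634243214376], [0.0, 482.4046563547456, 206.49036966375905], [0.0, 0.0, 1.0]], 'origin': [0.21589131271710002, -0.6886237704945379, 0.5696287515860662], 'rotation': [-122.35543455652662, -1.3721981354334307, -22.818221114030933]}
wrist {'K': [[290.312519718768, 0.0, 319.28642505873296], [0.0, 290.312519718768, 197.58745658878135], [0.0, 0.0, 1.0]], 'hand_eye': [[-0.00010187998420626433, -0.9570061882378283, -0.2900674840359896, 0.07954852761120967], [0.999999777508171, 9.372580910437454e-05, -0.0006604536923051613, 0.0002275833411150563], [0.0006592450802167393, -0.29006748678535643, 0.9570059657629881, -0.1621146175805315], [0.0, 0.0, 0.0, 1.0]]}
```

View pics/scene0.png

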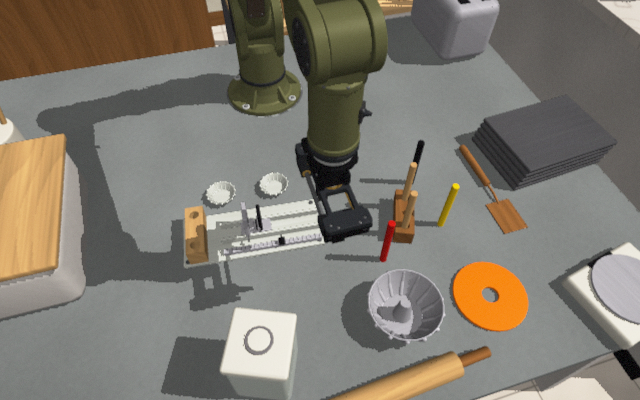

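View pics/side0.png

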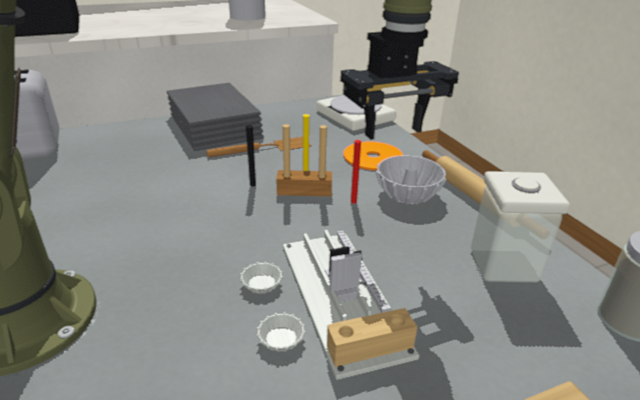

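The scene view shows the rack at about (265,225), with its end block at (195,235), the leg at about (258,220) and the stand at (404,215). 

Dowel candidates:

| Object | Scene pixel | Side pixel |
|---|---|---|
| Wooden dowel in stand | (410,180) | (287,150) |
| Wooden dowel in stand | (411,208) | (323,152) |
| Black rod | (417,160) | (251,155) |
| Yellow rod | (449,205) | (306,145) |
| Red rod | (387,240) | (356,170) |

I choose the two plain wooden dowels in the stand and will check them in close crops.

Run:
```python
import cv2
a=cv2.imread("pics/scene0.png")[130:280,170:470];cv2.imwrite("pics/sc_crop.png",cv2.resize(a,(780,390),interpolation=cv2.INTER_CUBIC))
b=cv2.imread("pics/side0.png")[110:380,230:430];cv2.imwrite("pics/si_crop.png",cv2.resize(b,None,fx=2.2,fy=2.2,interpolation=cv2.INTER_CUBIC))
```

```text
(no output)
```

View pics/sc_crop.png

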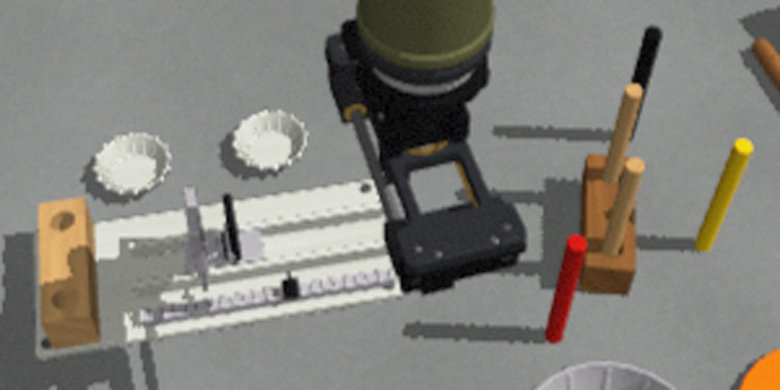

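View pics/si_crop.png

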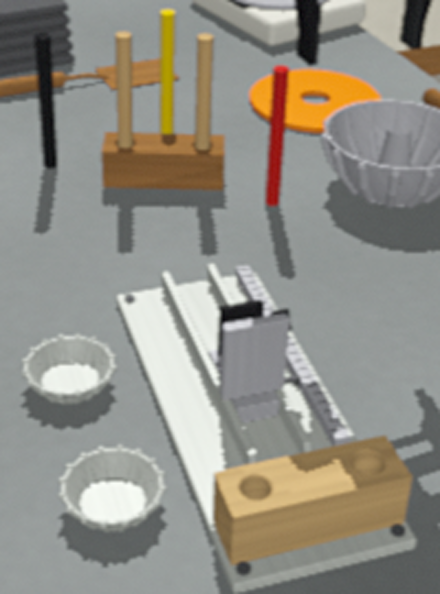

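The crops show two plain wooden dowels in the brown stand, with tops at scene crop (633,90) and (632,165), and side crop (124,36) and (205,38). The black, yellow and red rods stand loose on the shelf. Socket mouths are at scene crop (64,221) and (63,299), and side crop (256,487) and (370,465). The clip is at scene crop (290,288).

```bash
cat > h.py <<'E'
import numpy as np
from scipy.spatial.transform import Rotation as R
from cell import telemetry, cams, env
def cam(n,obs=None):
    c=cams.calibration(n);K=np.array(c["K"])
    if n!="wrist": return K,R.from_euler('xyz',c["rotation"],degrees=True).as_matrix(),np.array(c["origin"])
    o=obs or telemetry.get_obs();T=np.array(c["hand_eye"]);Rt=R.from_euler('xyz',o["tool_rot"],degrees=True).as_matrix()
    return K,Rt@T[:3,:3],Rt@T[:3,3]+o["tool_pos"]
def ray(n,uv,obs=None):
    K,Rm,t=cam(n,obs);d=Rm@np.linalg.solve(K,[*uv,1]);return t,d
def plane(n,uv,z,obs=None):
    t,d=ray(n,uv,obs);return t+d*(z-t[2])/d[2]
def tri(rays):
    A=0;b=0
    for t,d in rays:
        d=d/np.linalg.norm(d);P=np.eye(3)-np.outer(d,d);A=A+P;b=b+P@t
    return np.linalg.solve(A,b)
def proj(n,p,obs=None):
    K,Rm,t=cam(n,obs);q=K@(Rm.T@(np.array(p)-t));return q[:2]/q[2]
E
python3 - <<'E'
from h import *
np.set_printoptions(precision=4,suppress=True)
S=lambda u,v:(170+u/2.6,130+v/2.6)
D=lambda u,v:(230+u/2.2,110+v/2.2)
for nm,s,d,z in [("sock1",(64,221),(256,487),.055),("sock2",(63,299),(370,465),.055),
 ("dtopA",(633,90),(124,36),.162),("dtopB",(632,165),(205,38),.162),("dbotA",(612,180),(125,146),.042),("dbotB",(612,252),(203,148),.042),
 ("platetop",(192,191),(255,325),.095),("paddle",(230,197),(241,305),.088),("clip",(290,281),(290,350),.04),
 ("corner+x-y",(40,357),(414,540),.01),("hole-x+y",(366,188),(129,299),.01),("cor+x+y",(402,292),(243,265),.01),("hole+x-y",(43,345),(398,530),.01)]:
    print(nm,tri([ray("scene",S(*s)),ray("side",D(*d))]),plane("scene",S(*s),z)[:2],plane("side",D(*d),z)[:2])
E
```

```text
sock1 [ 0.4459 -0.2564  0.0517] [ 0.4467 -0.2546] [ 0.4453 -0.2611]
sock2 [ 0.5253 -0.2668  0.0515] [ 0.5262 -0.265 ] [ 0.5239 -0.2714]
dtopA [0.5271 0.2329 0.1596] [0.5262 0.2338] [0.5254 0.2224]
dtopB [0.5997 0.2    0.1597] [0.5994 0.2005] [0.5975 0.1915]
dbotA [0.528  0.2362 0.0341] [0.5318 0.2337] [0.5237 0.2204]
dbotB [0.6024 0.2038 0.0344] [0.6051 0.2021] [0.5972 0.1886]
platetop [ 0.4873 -0.1477  0.0988] [ 0.476  -0.1412] [ 0.4925 -0.1544]
paddle [ 0.4937 -0.1156  0.0901] [ 0.4861 -0.111 ] [ 0.4969 -0.121 ]
clip [ 0.5484 -0.0857  0.0131] [ 0.5532 -0.0773] [ 0.5367 -0.1304]
corner+x-y [ 0.5463 -0.2993  0.004 ] [ 0.5487 -0.2969] [ 0.5435 -0.305 ]
hole-x+y [0.4549 0.018  0.0083] [0.4544 0.019 ] [0.4548 0.0137]
cor+x+y [0.5705 0.0211 0.0095] [0.5739 0.0183] [0.5691 0.025 ]
hole+x-y [ 0.538  -0.2934  0.01  ] [ 0.5378 -0.2932] [ 0.5381 -0.2937]
```

Request:
arm_command(series="19.5 -10.2 0 0 100;19.5 -10.2 0 0 100;19.5 -10.2 0 0 100;19.5 -10.2 0 0 100;19.5 -10.2 0 0 100;19.5 -10.2 0 0 100;19.5 -10.2 0 0 100;19.5 -10.2 0 0 100;19.5 -10.2 0 0 100;19.5 -10.2 0 0 100;19.5 -10.2 0 0 100;19.5 -10.2 0 0 100;0 0 0 0 100;0 0 0 0 100", squeeze=12)

```text
time_s: 1.27
tool_pos: [0.5267, 0.2352, 0.2222]
tool_rot: [-180.0, 0.0, 90.2]
force: [1.2, -0.2, 0.9]
grip_width: 0.0527
grasp_force: 0.0
```

Run:
```python
from h import *
import cv2
np.set_printoptions(precision=4,suppress=True)
o=telemetry.get_obs();im=cams.read_camera("wrist");cv2.imwrite("pics/w1.png",im)
print(o["tool_pos"],o["tool_rot"],o["grip_width"])
for p in ([.5271,.2329,.162],[.5997,.2,.162]): print(proj("wrist",p,o))
S=lambda u,v:(170+u/2.6,130+v/2.6)
for n,t,b in (("blk",(653,35),(635,140)),("red",(577,245),(555,338)),("yel",(743,149),(705,247))): print(n,plane("scene",S(*t),.15)[:2],plane("scene",S(*b),0)[:2])
```

```text
[0.5267 0.2352 0.2222] [-179.9707    0.0129   90.1865] 0.052740038751379316
[319.7026 214.5684]
[405.2136 251.3406]
blk [0.4621 0.284 ] [0.4652 0.2947]
red [0.6514 0.1335] [0.6509 0.1356]
yel [0.6019 0.3013] [0.601  0.3052]
```

View pics/w1.png

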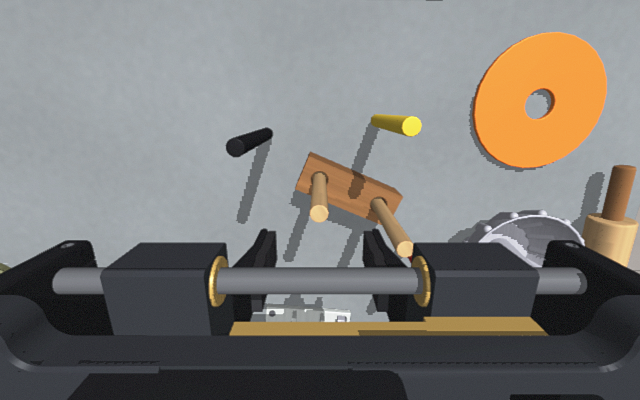

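The wrist view shows dowel A's top at (318,213) and B's at (405,248), within 1–3 px of prediction. I'll descend on A and grip it.

Request:
arm_command(series="-0.5 0 20 0 100;-0.5 0 27 0 100;0 0 30 0 100;0 0 20 0 100;0 0 10 0 100;0 0 0 0 255;0 0 0 0 255;0 0 0 0 255;0 0 0 0 255;0 0 0 0 255;0 0 0 0 255", squeeze=12)

```text
time_s: 2.23
tool_pos: [0.5282, 0.2332, 0.1167]
tool_rot: [179.9, -0.0, 90.0]
force: [-0.4, -0.3, -0.2]
grip_width: 0.0207
grasp_force: 0.0
```

Request:
arm_command(series="0 0 0 0 255;0 0 0 0 255;0 0 0 0 255")

```text
time_s: 2.48
tool_pos: [0.528, 0.2332, 0.1163]
tool_rot: [179.9, -0.0, 90.0]
force: [0.3, -0.5, 4.0]
grip_width: 0.0157
grasp_force: 12.0
```

Request:
arm_command(series="0 0 -15 0 255;0 0 -30 0 255;0 0 -35 0 255;0 0 -35 0 255;0 0 -35 0 255;0 0 -25 0 255;0 0 0 0 255")

```text
time_s: 3.07
tool_pos: [0.5299, 0.2343, 0.2972]
tool_rot: [179.4, -0.2, 90.0]
force: [0.4, 0.5, -0.1]
grip_width: 0.0159
grasp_force: 12.0
```

Request:
arm_command(series="-20 -3 0 0 255;-30 -5 0 0 255;-30 -5 0 0 255;-30 -5 0 0 255;-30 -5 0 0 255;-30 -5 0 0 255;-30 -5 0 0 255;-30 -5 0 0 255;-30 -5 0 0 255;-30 -5 0 0 255;-30 -5 0 0 255;-30 -5 0 0 255;-30 -5 0 0 255;-30 -5 0 0 255;-30 -5 0 0 255;-30 -5 0 0 255;-18 -3 0 0 255;0 0 0 0 255;0 0 0 0 255")

```text
time_s: 4.65
tool_pos: [0.4459, -0.2557, 0.2896]
tool_rot: [-179.9, -0.0, 89.9]
force: [-0.3, 0.3, -0.4]
grip_width: 0.0153
grasp_force: 12.0
```

Run:
```python
from h import *
import cv2
np.set_printoptions(precision=4,suppress=True)
o=telemetry.get_obs();im=cams.read_camera("wrist")
print(o["tool_pos"],o["tool_rot"],o["grip_width"],o["grasp_force"])
for p in ([.4467,-.2546,.055],[.5262,-.265,.055],[.550,-.08,.04]): print(proj("wrist",p,o))
print(proj("wrist",o["tool_pos"]-[0,0,.1043],o))
import pickle;pickle.dump(o,open("o2.pkl","wb"))
cv2.imwrite("pics/w2.png",cv2.resize(im[0:300,180:580],(800,600),interpolation=cv2.INTER_CUBIC))
```

```text
[ 0.4459 -0.2557  0.2896] [-179.927    -0.0449   89.858 ] 0.015264796384951266 11.997900169808418
[320.1056 168.8684]
[377.0642 176.0891]
[401.7744  29.8689]
[319.3791 196.4693]
```

View pics/w2.png

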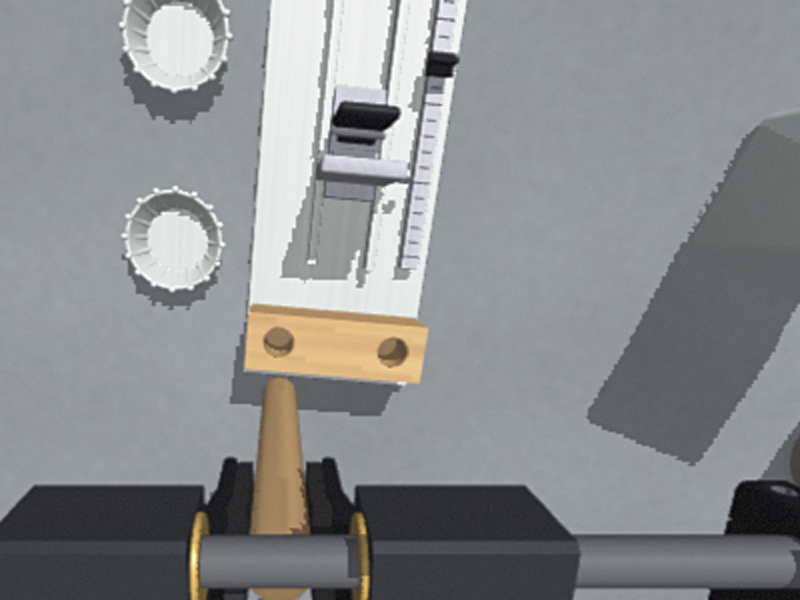

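The wrist view shows the sockets at crop (279,342) and (392,352). The dowel hangs straight, with its lower end at about (280,390). The clip is at (440,65), with its fin visible. The TCP is over the near socket, so I'll descend to just above its mouth.

Request:
arm_command(series="0 0 20 0 255;0 0 30 0 255;0 0 30 0 255;0 0 25 0 255;0 0 15 0 255;0 0 0 0 255;0 0 0 0 255")

```text
time_s: 5.28
tool_pos: [0.4467, -0.2534, 0.17]
tool_rot: [-179.9, -0.1, 90.1]
force: [0.1, 0.1, 0.0]
grip_width: 0.0153
grasp_force: 12.0
```

Request:
arm_command(series="-1.2 -0.4 0 0 255;-1 -0.3 4 0 255;0 0 6 0 255;0 0 8 0 255;0 0 8 0 255;0 0 6 0 255;0 0 0 0 255")

```text
time_s: 5.87
tool_pos: [0.4448, -0.2566, 0.1366]
tool_rot: [-179.8, -0.1, 90.0]
force: [0.4, -0.5, -0.8]
grip_width: 0.0158
grasp_force: 12.0
```

Request:
arm_command(series="0.5 0.5 6 0 255;0 0 5 0 255;0 0 3 0 255;0 0 0 0 255;0 0 0 0 150;0 0 0 0 100;0 0 0 0 100;0 0 0 0 100;0 0 0 0 100;0 0 0 0 100")

```text
time_s: 6.7
tool_pos: [0.4465, -0.2568, 0.1248]
tool_rot: [180.0, 0.0, 90.0]
force: [-0.9, -0.1, -0.9]
grip_width: 0.0475
grasp_force: 0.0
```

Request:
arm_command(series="0 0 -15 0 100;0 0 -30 0 100;0 0 -35 0 100;0 0 -20 0 100;10 3 0 0 100;30 10 0 0 100;30 10 0 0 100;30 10 0 0 100;30 10 0 0 100;30 10 0 0 100;30 10 0 0 100;30 10 0 0 100;30 10 0 0 100;30 10 0 0 100;30 10 0 0 100;30 10 0 0 100;30 10 0 0 100;30 10 0 0 100;30 10 0 0 100;29 10 0 0 100")

```text
time_s: 8.37
tool_pos: [0.5991, 0.2043, 0.2236]
tool_rot: [-179.9, 0.0, 90.0]
force: [-0.3, 0.4, 1.0]
grip_width: 0.0529
grasp_force: 0.0
```

Request:
arm_command(series="0 0 0 0 100;0 0 0 0 100;0 0 0 0 100")

```text
time_s: 8.62
tool_pos: [0.599, 0.2017, 0.2236]
tool_rot: [-179.9, 0.1, 90.0]
force: [-0.3, -0.6, 0.7]
grip_width: 0.053
grasp_force: 0.0
```

Run:
```python
from h import *
import cv2
np.set_printoptions(precision=4,suppress=True)
o=telemetry.get_obs();im=cams.read_camera("wrist");s=cams.read_camera("side")
print(o["tool_pos"],o["tool_rot"],o["grip_width"])
print(proj("wrist",[.600,.202,.162],o))
a=cv2.resize(im[120:270,220:420],(400,300),interpolation=cv2.INTER_CUBIC)
b=cv2.resize(s[230:380,280:480],(400,300),interpolation=cv2.INTER_CUBIC)
cv2.imwrite("pics/w3.png",np.hstack([a,b]))
```

```text
[0.599  0.2017 0.2236] [-179.9198    0.0729   90.0043] 0.052995537137620015
[320.5699 210.9774]
```

View pics/w3.png

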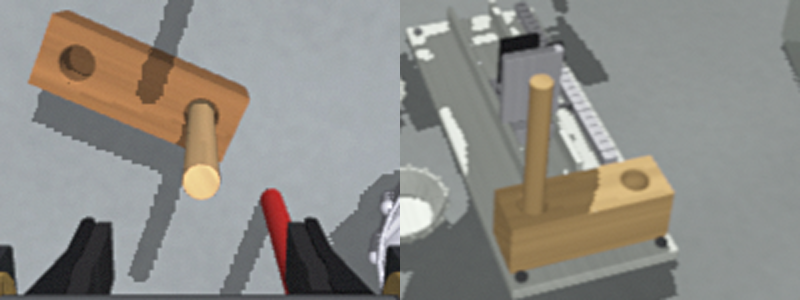

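Dowel A stands upright in the near socket. B's top is at (320.5,211), as predicted. I'll descend on B and grip.

Request:
arm_command(series="0 0.5 20 0 100;0 0.5 27 0 100;0 0 30 0 100;0 0 20 0 100;0 0 10 0 100;0 0 0 0 255;0 0 0 0 255;0 0 0 0 255;0 0 0 0 255;0 0 0 0 255;0 0 0 0 255;0 0 0 0 255;0 0 0 0 255;0 0 0 0 255;0 0 0 0 255")

```text
time_s: 9.97
tool_pos: [0.6009, 0.2025, 0.1183]
tool_rot: [179.9, -0.0, 90.0]
force: [-0.1, -0.3, 3.8]
grip_width: 0.0155
grasp_force: 12.0
```

Request:
arm_command(series="0 0 -15 0 255;0 0 -30 0 255;0 0 -35 0 255;0 0 -35 0 255;0 0 -35 0 255;0 0 -25 0 255;0 0 0 0 255")

```text
time_s: 10.55
tool_pos: [0.6027, 0.2032, 0.2993]
tool_rot: [179.4, -0.2, 90.0]
force: [-0.2, 0.9, 0.3]
grip_width: 0.0156
grasp_force: 12.0
```

Request:
arm_command(series="-18 -3 0 0 255;-30 -5 0 0 255;-30 -5 0 0 255;-30 -5 0 0 255;-30 -5 0 0 255;-30 -5 0 0 255;-30 -5 0 0 255;-30 -5 0 0 255;-30 -5 0 0 255;-30 -5 0 0 255;-30 -5 0 0 255;-30 -5 0 0 255;-30 -5 0 0 255;-30 -5 0 0 255;-30 -4 0 0 255;-30 -3 0 0 255;0 0 0 0 255;0 0 0 0 255;0 0 0 0 255")

```text
time_s: 12.13
tool_pos: [0.5254, -0.2648, 0.2917]
tool_rot: [-179.9, -0.1, 90.0]
force: [0.9, 0.8, 0.4]
grip_width: 0.0156
grasp_force: 12.0
```

Next, down to just above the mouth.

Request:
arm_command(series="-0.5 0 20 0 255;0 0 30 0 255;0 0 30 0 255;0 0 25 0 255;0 0 15 0 255;0 0 0 0 255;0 0 0 0 255;0 0 0 0 255")

```text
time_s: 12.8
tool_pos: [0.5266, -0.2656, 0.174]
tool_rot: [179.9, 0.0, 90.1]
force: [-1.0, -0.7, -0.5]
grip_width: 0.0156
grasp_force: 12.0
```

Request:
arm_command(series="0 -0.5 4 0 255;0 -0.3 6 0 255;0 0 8 0 255;0 0 8 0 255;0 0 6 0 255;0 0 2 0 255;0 0 0 0 255")

```text
time_s: 13.38
tool_pos: [0.524, -0.266, 0.1374]
tool_rot: [-179.9, -0.0, 90.0]
force: [0.1, -0.1, -0.2]
grip_width: 0.0158
grasp_force: 12.0
```

Request:
arm_command(series="0 0.5 6 0 255;0 0 5 0 255;0 0 3 0 255;0 0 0 0 255;0 0 0 0 150;0 0 0 0 100;0 0 0 0 100;0 0 0 0 100;0 0 0 0 100;0 0 0 0 100")

```text
time_s: 14.22
tool_pos: [0.5252, -0.2663, 0.1248]
tool_rot: [180.0, 0.0, 90.0]
force: [-0.3, -0.3, -0.4]
grip_width: 0.0471
grasp_force: 0.0
```

Request:
arm_command(series="0 0 -15 0 100;0 0 -30 0 100;0 0 -35 0 100;0 0 -35 0 60;20 -5 -20 0 0;40 -5 0 0.125 0;40 -5 0 0.125 0;20 -5 0 0.125 0;0 0 0 0.125 0;0 0 0 0.125 0;0 0 0 0.125 0;0 0 0 0.125 0;0 0 0 0.125 0;0 0 0 0.125 0;0 0 0 0.125 0;0 0 0 0.125 0;0 0 0 0.065 0;0 0 0 0 0;0 0 0 0 0")

```text
time_s: 15.8
tool_pos: [0.5151, -0.1513, 0.2597]
tool_rot: [-180.0, -0.0, 8.7]
force: [0.0, 1.0, 0.2]
grip_width: 0.087
grasp_force: 0.0
```

Request:
arm_command(series="0 0 0 0.12 0;0 0 0 0.12 0;0 0 0 0 0;0 0 0 0 0;0 0 0 0 0")

```text
time_s: 16.22
tool_pos: [0.5151, -0.1513, 0.2596]
tool_rot: [-180.0, -0.0, -4.9]
force: [-1.2, -0.9, -0.3]
grip_width: 0.0873
grasp_force: 0.0
```

Run:
```python
from h import *
import cv2,pickle
np.set_printoptions(precision=4,suppress=True)
o=telemetry.get_obs();im=cams.read_camera("wrist");pickle.dump((o,im),open("w4.pkl","wb"))
print(o["tool_pos"],o["tool_rot"],o["grip_width"])
cv2.imwrite("pics/w4.png",cv2.resize(im[20:280,160:500],(785,600),interpolation=cv2.INTER_CUBIC))
```

```text
[ 0.5151 -0.1513  0.2596] [-179.9934   -0.0065   -4.9487] 0.08727118403175006
```

View pics/w4.png

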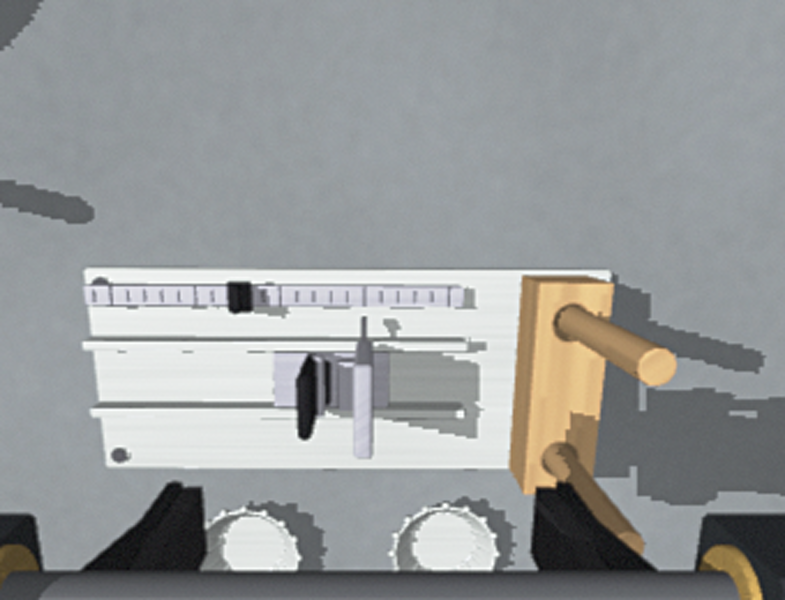

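Both dowels stand in their sockets. Pointer tip at crop (364,318), clip at (240,297), base-plate edges near level in the image, so the rack's yaw is close to the tool's -5°.

Run:
```python
from h import *
import cv2,pickle
np.set_printoptions(precision=4,suppress=True)
o,im=pickle.load(open("w4.pkl","rb"))
C=lambda u,v:(160+(u+.5)*340/785-.5,20+(v+.5)*260/600-.5)
P=lambda u,v,z:plane("wrist",C(u,v),z,o)[:2]
c1,c2,c3=P(85,268,.01),P(612,270,.01),P(105,468,.01)
d=c1-c2;print("corners",c1,c2,c3,"len",np.linalg.norm(d),np.linalg.norm(c1-c3),"yaw",np.degrees(np.arctan2(-d[0],d[1])),"yawx",np.degrees(np.arctan2(*(c1-c3)[::-1])))
h1,h2=P(100,283,.01),P(119,455,.01);print("screws",h1,h2)
e=P(522,278,.055)-P(522,278,.055)
psi=np.radians(-5);ax=np.array([np.cos(psi),np.sin(psi)]);ay=np.array([-np.sin(psi),np.cos(psi)])
org=(c2+c3)/2
for n,(u,v,z) in dict(c1=(85,268,.01),c2=(612,270,.01),c3=(105,468,.01),sockfar=(566,322,.055),socknear=(558,460,.055),tip=(364,318,.03),pl1=(364,372,.095),pl2=(363,455,.095),clipL=(228,297,.03),clipR=(252,297,.03),clipc=(240,297,.04),pad1=(310,360,.088),pad2=(305,437,.088)).items():
    q=P(u,v,z)-org;print(n,P(u,v,z),q@ax,q@ay)
g=cv2.cvtColor(im,cv2.COLOR_BGR2GRAY);print(g[138:160,254:276])
```

```text
corners [0.5748 0.0144] [ 0.5461 -0.3022] [0.4463 0.0281] len 0.31785113121955805 0.12927853952392487 yaw -5.177229175308289 yawx -6.108675331836683
screws [0.5652 0.0072] [0.4545 0.0172]
c1 [0.5748 0.0144] 0.06511876186032291 0.15767411123089925
c2 [ 0.5461 -0.3022] 0.06413557593453144 -0.16017549937604805
c3 [0.4463 0.0281] -0.06413557593453144 0.16017549937604805
sockfar [ 0.5253 -0.2617] 0.039886281976375726 -0.12166831795944213
socknear [ 0.4443 -0.2569] -0.0412190330462427 -0.12395369012023581
tip [ 0.5332 -0.1508] 0.038117840534110804 -0.010473837759243407
pl1 [ 0.5164 -0.1496] 0.021196829181808978 -0.010740932639974504
pl2 [ 0.4723 -0.1452] -0.023096996325967997 -0.01017247743423681
clipL [ 0.5523 -0.0732] 0.05030936872682166 0.06846790556621553
clipR [ 0.5511 -0.0871] 0.050317131201167604 0.054539054798815136
clipc [ 0.5528 -0.0821] 0.05156991514037746 0.05962073444929284
pad1 [ 0.5233 -0.1226] 0.025775961067414956 0.016739618853643282
pad2 [ 0.4824 -0.1154] -0.015626497714941172 0.020378268866571545
[[238 239 239 239 239 238 238 238 239 239 239 238 239 238 238 238 239 239
 
[... 1271 characters left out ...]
7  29  31  26  43  85 124 122
  120 122 122 122]
 [185 230 234 230 178  56  26  38  33  26  16  24  19  17  33  88 148 148
  148 146 146 147]
 [231 235 237 239 226  88  41  27  23  22  40  40  44  39  60 113 146 145
  145 146 145 144]
 [236 236 236 239 237 189 132  70  72 105 147 150 144 148 178 231 167 156
  157 157 159 155]
 [237 237 237 238 241 244 239 209 222 248 248 247 245 245 243 245 240 240
  241 240 241 232]
 [235 235 234 234 235 237 239 238 238 239 239 238 238 239 237 238 237 237
  238 238 239 239]
 [232 232 232 232 232 232 233 234 233 233 233 232 232 233 233 232 232 233
  232 232 233 233]
 [233 234 234 233 233 234 233 233 234 234 233 233 234 233 234 233 233 233
  233 234 233 233]]
```

Request:
arm_command(series="-10 -8 0 0.005 0;-10.5 -9 0 0 0;0 0 20 0 0;0 0 35 0 0;0 0 40 0 0;0 0 40 0 0;0 0 30 0 0;0 0 20 0 0;0 0 10 0 0;0 0 0 0 0;0 0 0 0 0;0 0 0 0 0")

```text
time_s: 17.27
tool_pos: [0.4978, -0.1329, 0.0664]
tool_rot: [180.0, -0.2, -5.4]
force: [0.1, -0.5, 0.2]
grip_width: 0.087
grasp_force: 0.0
```

Request:
arm_command(series="-1 0 10 0 0;0 0 10 0 0;0 0 0 0 60;0 0 0 0 100;0 0 0 0 125;0 0 0 0 125;0 0 0 0 125;0 0 0 0 125;0 0 0 0 125;0 0 0 0 125;0 0 0 0 125;0 0 0 0 125", squeeze=15)

```text
time_s: 18.27
tool_pos: [0.4953, -0.1324, 0.0447]
tool_rot: [-180.0, -0.0, -5.4]
force: [0.9, 0.0, 0.1]
grip_width: 0.0449
grasp_force: 0.0
```

Request:
arm_command(series="0 -3 0 0 125;0 -4 0 0 125;0 -5 0 0 125;0 -5 0 0 125;0 -5 0 0 125;0 -5 0 0 125;0 -5 0 0 125;0 -5 0 0 125;0 -5 0 0 125;0 -5 0 0 125;0 -5 0 0 125;0 -5 0 0 125;0 -4 0 0 125;0 -3 0 0 125;0 0 0 0 125;0 0 0 0 125;0 0 0 0 125")

```text
time_s: 19.68
tool_pos: [0.5015, -0.0683, 0.0445]
tool_rot: [-180.0, -0.0, -5.4]
force: [-0.6, -0.9, -0.1]
grip_width: 0.0444
grasp_force: 0.6
```

Run:
```python
from h import *
import cv2,pickle
np.set_printoptions(precision=4,suppress=True)
o=telemetry.get_obs();im=cams.read_camera("wrist");pickle.dump((o,im),open("w5.pkl","wb"))
print(o["tool_pos"],o["tool_rot"],o["grip_width"],o["force"])
cv2.imwrite("pics/w5.png",cv2.resize(im[60:360,120:520],(800,600),interpolation=cv2.INTER_CUBIC))
```

```text
[ 0.5015 -0.0683  0.0445] [-179.9642   -0.0109   -5.4409] 0.0444354691323644 [-0.5565 -0.9419 -0.0859]
```

View pics/w5.png

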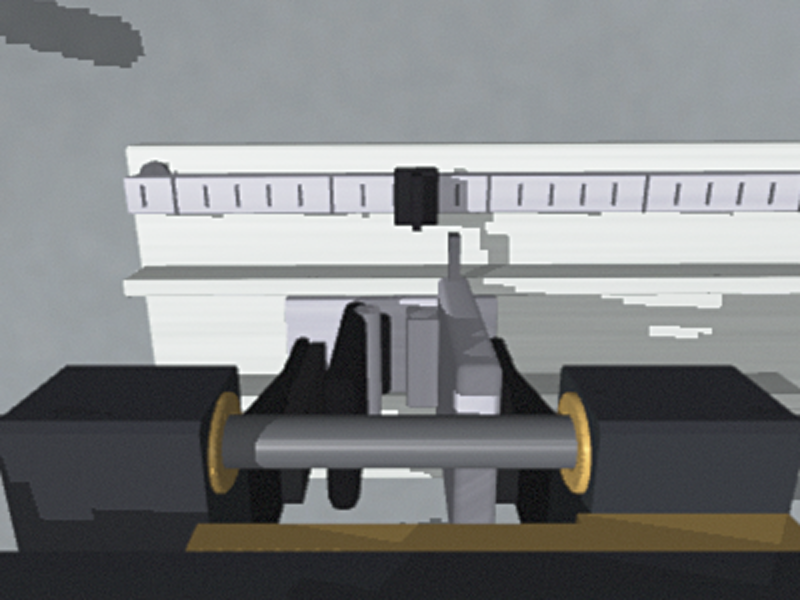

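The wrist view shows the leg drawn out, with the −y finger on the plate and the lever still open. The pointer tip is at crop (455,236) and the clip fin at (417,205).

Run:
```python
from h import *
import pickle
np.set_printoptions(precision=4,suppress=True)
o,im=pickle.load(open("w5.pkl","rb"))
C=lambda u,v:(120+(u+.5)/2-.5,60+(v+.5)/2-.5)
psi=np.radians(-5.2);ay=np.array([-np.sin(psi),np.cos(psi)]);org=np.array([.4962,-.13705])
for n,(u,v,z) in dict(tip=(455,236,.03),tip35=(455,236,.035),fin=(417,205,.04),finlow=(416,227,.04),clip30=(416,195,.03)).items():
    p=plane("wrist",C(u,v),z,o)[:2];print(n,p,(p-org)@ay)
print("tcp",(o["tool_pos"][:2]-org)@ay)
```

```text
tip [ 0.5388 -0.0894] 0.05130741070849254
tip35 [ 0.5399 -0.089 ] 0.05180245406530188
fin [ 0.5513 -0.0783] 0.0635020567440549
finlow [ 0.5449 -0.0775] 0.06376460255972718
clip30 [ 0.5527 -0.0784] 0.06350348416414263
tcp 0.06894841970350456
```

Request:
arm_command(series="0 -2 0 0 128;0 -2 0 0 128;0 -1.5 0 0 128;0 0 0 0 128;0 0 0 0 128;0 0 0 0 128;0 0 0 0 128;0 0 0 0 128;0 0 0 0 128")

```text
time_s: 20.48
tool_pos: [0.5019, -0.063, 0.0446]
tool_rot: [-180.0, -0.0, -5.4]
force: [-0.2, -1.5, -1.2]
grip_width: 0.0434
grasp_force: 0.8
```

Run:
```python
from h import *
o=telemetry.get_obs();print(((o["tool_pos"][:2]-[.4962,-.13705])@[.0906,.9959]),o["grip_width"],o["grasp_force"])
```

```text
0.07422489444767587 0.043419682028067744 0.7718712172982123
```

Request:
arm_command(series="0 0 0 0 135;0 0.3 0 0 142;0 0.3 0 0 150;0 0.3 0 0 158;0 0 0 0 166;0 0 0 0 180;0 0 0 0 200;0 0 0 0 200;0 0 0 0 200;0 0 0 0 200;0 0 0 0 200;0 0 0 0 200", squeeze=15)

```text
time_s: 21.48
tool_pos: [0.5018, -0.0641, 0.0446]
tool_rot: [-180.0, -0.0, -5.4]
force: [-0.1, -3.1, -1.3]
grip_width: 0.0298
grasp_force: 15.0
```

Run:
```python
from h import *
import cv2,pickle
o=telemetry.get_obs();im=cams.read_camera("wrist");s=cams.read_camera("scene");pickle.dump((o,im),open("w6.pkl","wb"))
print(((o["tool_pos"][:2]-[.4962,-.13705])@[.0906,.9959]),o["grip_width"],o["grasp_force"])
a=cv2.resize(im[100:300,230:430],(500,500),interpolation=cv2.INTER_CUBIC)
b=cv2.resize(s[190:270,175:295],(300,200),interpolation=cv2.INTER_CUBIC)
cv2.imwrite("pics/w6.png",np.hstack([a,np.vstack([b,np.zeros((300,300,3),np.uint8)])]))
```

```text
0.0731901474042456 0.029769548348821232 14.995364900457844
```

View pics/w6.png

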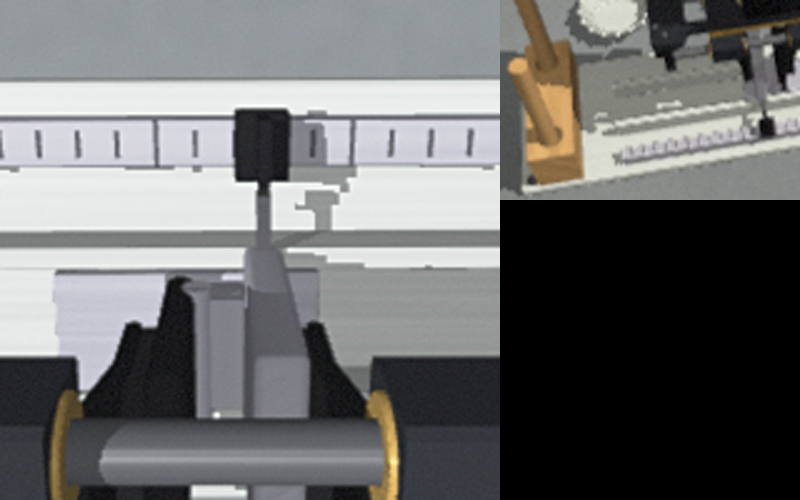

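The pointer and the clip fin line up at column 264. The opening is 29.8 mm, so the lever is fully closed, with a 15 N pinch. Both dowels stand in the sockets, so I'm handing in.

```bash
python3 -c "
from cell import env
print(env.sign_off())"
```

```text
the job is handed in; nothing more can be done
None
```

I handed the job in at about 21.5 s, with no verdict returned: both dowels stand in the sockets, the leg pointer lines up with the clip to under 1 mm by camera, and the cam lever is shut and still pinched at 15 N.

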